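# Dress a round pizza-cutter blade with a hand hone

## Task

Take the blue hand hone out of its tray and file the edge of the round blade in the honing stand: lay the hone on top of the blade and push it in the direction of the yellow arrow, pressing lightly (about a kilogram), and lift it clear of the blade on every return so that the blade is never dragged backwards. Repeat, in at least two forward strokes, until the stiff blade has turned all the way and its red pin rests at the yellow stop; then lay the hone flat in its tray again. Turn the blade with the hone only, and leave the other things where they are.

Things in the scene. Friction and masses are not known exactly. Their poses are not given: they have to be found in the camera images.
- stand: Fixed honing stand: black foot 140 x 90 x 18 mm, rubber feet. Its yellow arrow points along +x of this body, the forward stroke (away from the robot, within 0.4 rad). Origin: centre of the foot's underside on the work surface, z up. A round steel blade, 90 mm across, 5 mm thick, stands upright in the x-z plane over the origin, its axle along y, in a grey fork 44 mm wide over the axle ends.
- edge_nominal (a point): Fixed point of the stand 143 mm above the work surface: where the blade's top edge would be on average. Truly that edge lies up to 13 mm higher or lower (set differently each time, not measured; out of round by 1.5 mm): feel for it. The blade gives straight down on a spring: from about 2.5 N, then 4 N per mm, 10 mm at most. Over 18 N is too much; under 4 to 6 N the hone slips without turning it.
- blade (a joint): Blade angle, rad; grows as its top goes forward (+x of the stand). Starts at -0.1 to 0.2; at 2.6 the red pin on its side meets the yellow stop and it turns no farther. Stiff axle (0.12 N m to start, then 0.25 N m per rad/s): turns only while the hone rubs it under pressure (0.4 to 0.8 rad/s at 10 N, not faster than the hone), and turns back if the hone is dragged back on it.
- hone: Loose hand hone, 0.15 to 0.3 kg: flat plate 110 (x) x 32 (y) x 8 (z) mm, dark abrasive underside, with a blue ribbed grip 70 (x) x 20 (y) mm that rises from 8 to 44 mm above the underside. Origin: centre of the underside; x along the plate, z up. Either end may lead.
- tray: Fixed shallow wooden tray, 150 (x) x 66 (y) mm, walls 5 mm thick and 12 mm high, inner floor 5 mm above the work surface, inside 140 x 56 mm. Origin: centre of its underside. The hone lies in it, roughly along its x.
- tumbler: Bystander: clear glass tumbler, 77 mm across, 89 mm high; origin at its underside.
- bitters: Bystander: small brown dropper bottle, 33 mm across, 102 mm high; origin at its underside.
- coaster: Bystander: round brown coaster, 94 mm across, 8 mm thick; origin at its underside.
- jigger: Bystander: copper-coloured double-cone measure, 46 mm across, 84 mm high; origin at its underside.
Things that resemble listed ones, but are neither listed nor needed, are in the scene too. Of the things shaped like the stand, the black one is meant.

How it is judged (in metres and radians):
On the way, in this order (a step that is already met when the one before it is completed fails the run):
1. a first forward stroke has turned the blade past 0.4 rad with the hone pressed on it (value of joint blade above 0.4 rad and contact force between hone and blade above 2 N), for 0.05 s.
2. the hone is lifted clear of the blade before the blade has reached its stop (blade between 0.4 and 2.45 rad) (contact force between hone and blade below 0.05 N and z of hone in the frame of stand above 0.13 m and value of joint blade between 0.4 and 2.45 rad), for 0.1 s.
3. a later forward stroke brings the blade to its stop (past 2.5 rad) with the hone pressed on it (value of joint blade above 2.5 rad and contact force between hone and blade above 2 N), for 0.05 s.
At the end, for the whole second after the job is handed in: The blade stands at its stop (past 2.45 of 2.6 rad); the hone lies flat and at rest in its tray, its centre within 30 mm (along) and 20 mm (across) of the tray's centre, on the tray's floor (underside less than 10 mm above the work surface) (value of joint blade above 2.45 rad and x of hone in the frame of tray between -0.03 and 0.03 m and y of hone in the frame of tray between -0.02 and 0.02 m and z of hone in the frame of tray below 0.01 m and angle between hone's own z axis and vertical below 0.1 rad and linear speed of hone below 0.02 m/s); the robot touches nothing.
It fails at once if the hone presses on the blade with more than 18 N (contact force between hone and blade above 18 N).
It fails at once if the blade is dragged backwards (faster than 0.15 rad/s, with the hone on it) (velocity of joint blade below -0.15 rad/s and contact force between hone and blade above 1 N).
It fails at once if the fingers or the arm touch the blade (more than 1 N) (contact force between any of the fingers, the arm and blade above 1 N).
It fails at once if a bystander is moved by more than 20 mm (distance of any of tumbler, bitters, coaster, jigger from where it was at the start of the episode above 0.02 m).
It also fails if it takes over 72 s, if anything falls off the work surface, if the arm or the gripper's body presses on something with over 40 N, if the wrist force passes 120 N, or if a joint passes its speed limit or range.

## Robot

A 7-joint arm with a two-finger parallel gripper is mounted at the origin on the work surface; the furniture and walls round the work are solid. World frame = base frame: x ahead of the robot, y to its left, z up, the work surface at z = 0. Lengths are in mm, angles in rad, forces in N, time in s.
With the tool pointing down it reaches from about 400 to 875 mm from the base axis. Payload 19.3 kg.
Tool frame: the origin (TCP) lies at the very end of the fingers, on their centre line; the grasp point (between the pads) lies 19 mm behind it (grip_point_offset is the z of the grasp point in the tool frame, in mm); z points along the fingers, y is the line along which they close (so a half turn about z gives the same grasp; the last joint's range is limited). The gripper opens to 85 mm and grips with 20 to 120 N. Pads are 22 mm wide; open, the fingers measure 114 mm over their backs; the gripper's body (76 mm by 85 mm) begins 54 mm behind the grasp point. The pads swing forward as they close: fully open they stand 13 mm farther back than shut.
Start: joints at [1.193, 0.521, -0.036, 1.599, 0.021, 1.021, -0.113], TCP at [189.324, -595.627, 231.291] pointing down, gripper open.
Joint ranges: [-2.91, 2.91], [-0.3, 2.13], [-1.5, 1.42], [0.17, 2.43], [-1.26, 4.41], [0.16, 1.93], [-2.52, 2.52]. Speed limits (rad/s): [1.89, 1.89, 2.39, 2.39, 3.01, 3.01, 3.01].

## Interface

Orientations are given as a 3x3 rotation matrix whose columns are the frame's x, y, z axes.
In Python, from workcell import movep, movel, goto_joints, open_gripper, clamp, wait, inverse_kinematics, read_state, camera, PlanningError, finish_job, grip_point_offset gives the robot as it stands. Calls block until the motion is done:
- movep(position, orientation): joint-space move of the TCP to a pose.
- movel(position, frame=None, max_speed=150, guard=None): straight line of the TCP; frame=None keeps the orientation; max_speed is the mean speed in mm/s. With guard (N) it stops when the force on the tool has changed by that much, and returns True; else False.
- goto_joints(angles): joint-space move.
- open_gripper() and clamp(): open the fingers fully, or close them until they stop; the grip force is fixed at half the most.
- wait(seconds).
- inverse_kinematics(position, orientation): joint angles nearest the present ones, or None.
- read_state(): the state.
- camera(name): name is "scene" or "top" or "wrist"; returns a dict with "image" (420x560x3 uint8, blue, green, red), "range_z" (420x560 float32, mm along the optical axis (not along the pixel's ray), 0 where there is no reading), "fx", "fy", "cx", "cy" (pixels), "cam_to_world" (4x4, takes a point from camera to world coordinates). Camera axes: x right, y up, looking along -z (the intrinsics and any distortion apply to the point x, -y, -z); pixel columns grow to the right and rows downward; lengths in mm; the calibration is good to about 2 mm. A picture is of the moment at which its call begins.
A pose or a line that the arm cannot do raises PlanningError and nothing moves.
- finish_job(): hands the job in; it is judged then, once.
The state is a dict: "time": time; "qpos": joint angles; "qvel": joint speeds; "joint_efforts": joint torques, N m; "eef_pos": TCP position; "tool_rot": TCP orientation; "ft_force": force on the tool from outside, world axes, zero at the start; "torque": the same for the moment, N m; "finger_gap": finger opening in mm; "gripper_force": force on a finger pad.
Only numpy, scipy, OpenCV 4.12 (cv2) and the standard library are available. Lean on these libraries where they do the work, as an engineer would, in place of code of your own. Each camera call takes 0.05 s, during which the arm holds its last target. There are 200 camera calls.

## Working session

There is one attempt and no reset: what is moved stays moved. The work goes in short steps, each a Python script; the robot and the scene stay as the last script left them, time stands still between calls to the robot, and variables do not carry over. Pictures are saved under pics/ and viewed, at most 10 in all, crops included, and the job is handed in when it is done.

```bash
mkdir -p pics; ls; python3 - <<'E'
from workcell import *
import cv2, numpy as np, pickle
d={}
for n in("scene","top"):
    c=camera(n); d[n]=c; cv2.imwrite(f"pics/{n}0.png",c["image"]); print(n,c["fx"],c["cx"],c["cy"],np.round(c["cam_to_world"],3).tolist(),[k for k in c])
pickle.dump(d,open("c0.pkl","wb"))
s=read_state();print(s, grip_point_offset)
E
```

```text
pics
scene 393.09828412969176 282.104811238711 215.02792314987155 [[-0.77, 0.434, -0.467, 73.715], [-0.638, -0.535, 0.554, 539.192], [-0.009, 0.725, 0.689, 802.543], [0.0, 0.0, 0.0, 1.0]] ['image', 'range_z', 'fx', 'fy', 'cx', 'cy', 'cam_to_world']
top 449.7618584061591 278.37237389792597 213.03983453236955 [[-0.005, 0.991, -0.134, 349.826], [-1.0, -0.005, 0.001, -19.502], [-0.0, 0.134, 0.991, 1357.264], [0.0, 0.0, 0.0, 1.0]] ['image', 'range_z', 'fx', 'fy', 'cx', 'cy', 'cam_to_world']
{'time': 0.1, 'qpos': array([ 1.19282414,  0.52193693, -0.03631617,  1.59992301,  0.02122236,
        1.02109543, -0.11279863]), 'qvel': array([ 0.00021392,  0.00028752,  0.00140428, -0.00207376, -0.00083986,
       -0.00019759,  0.00046711]), 'joint_efforts': array([ 4.41192344e-03, -9.28481555e+01,  1.98469564e+00, -3.70532084e+01,
        1.81885099e-02,  5.41774178e-03,  7.74111663e-05]), 'eef_pos': array([ 189.20562435, -595.3738249 ,  230.80433713]), 'tool_rot': array([[ 9.53013281e-01,  3.02928276e-01, -3.82377253e-04],
       [ 3.02928503e-01, -9.53012861e-01,  8.99323131e-04],
       [-9.19800350e-05, -9.72899856e-04, -9.99999523e-01]]), 'ft_force': array([-0.66465843,  0.54067665,  0.20628118]), 'torque': array([ 0.01089444,  0.03850607, -0.00539401]), 'gripper_force': 0.0, 'finger_gap': 85.86822562052572} -18.700000000000003
```

View pics/scene0.png

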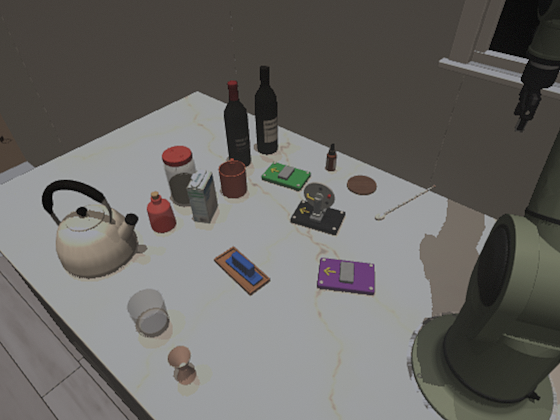

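View pics/top0.png

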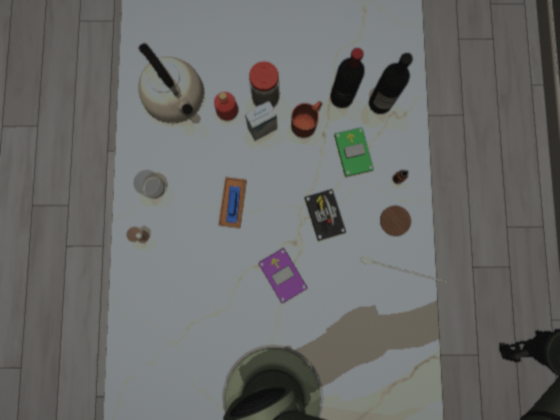

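Candidates for the stand: black (top 325,214), green (354,152) and purple (283,275), so black. Only one blue hone, in the brown tray at top (233,203); the coaster (395,220) and the jigger are brown too but not tray-shaped. Measuring and checking with a close crop.

```bash
cat > h.py <<'E'
import numpy as np, cv2
def ray(c,u,v):
    d=np.array([(u-c["cx"])/c["fx"],-(v-c["cy"])/c["fy"],-1.0]); M=c["cam_to_world"]
    return M[:3,3],M[:3,:3]@d
def onplane(c,u,v,z):
    o,d=ray(c,u,v); return o+d*(z-o[2])/d[2]
def cast(c,pts,z): return np.array([onplane(c,u,v,z) for u,v in np.reshape(pts,(-1,2))])
def blob(c,mask,near,box=60):
    m=np.zeros_like(mask); u,v=near; m[v-box:v+box,u-box:u+box]=mask[v-box:v+box,u-box:u+box]
    cs,_=cv2.findContours(m,cv2.RETR_EXTERNAL,cv2.CHAIN_APPROX_NONE)
    return max(cs,key=cv2.contourArea)
def rect(P):
    (x,y),(w,h),a=cv2.minAreaRect(P[:,:2].astype(np.float32)); a=np.deg2rad(a)
    if w<h: w,h,a=h,w,a+np.pi/2
    return np.round([x,y,w,h,(a+np.pi/2)%np.pi-np.pi/2],3)
E
python3 - <<'E'
from h import *; import pickle
d=pickle.load(open("c0.pkl","rb"))
for n,pt,ps in(("top",(233,203),(325,214)),("scene",(242,268),(318,216))):
    c=d[n]; im=c["image"]; hsv=cv2.cvtColor(im,cv2.COLOR_BGR2HSV); H,S,V=cv2.split(hsv)
    blue=((H>100)&(H<130)&(S>120)).astype(np.uint8)
    brown=((((H<20)|(H>170))&(S>90))|(blue>0)).astype(np.uint8)
    dark=((V<50)).astype(np.uint8)
    if n=="top": brown=cv2.morphologyEx(brown,cv2.MORPH_CLOSE,np.ones((5,5)))
    b=blob(c,blue,pt,40); t=blob(c,brown,pt,45)
    k=cv2.morphologyEx(dark,cv2.MORPH_CLOSE,np.ones((7,7))); f=blob(c,k,ps,40)
    yel=((H>20)&(H<35)&(S>120)&(V>90)).astype(np.uint8); y=blob(c,yel,ps,25)
    print(n,"blue z44",rect(cast(c,b,44)),"z8",rect(cast(c,b,8)),"tray z12",rect(cast(c,t,12)))
    print(" foot z18",rect(cast(c,f,18)), "arrow", rect(cast(c,y,18)), cast(c,y,18).mean(0), y[:,0].mean(0))
    print(" rangez at hone",c["range_z"][pt[1]-3:pt[1]+4:3,pt[0]-3:pt[0]+4:3].tolist())
a=d["top"]["image"]
o=np.hstack([cv2.resize(a[165:265,200:350],None,fx=2.6,fy=4,interpolation=2)[:400,:390],cv2.resize(d["scene"]["image"][170:300,210:350],(400,400),interpolation=2)])
cv2.imwrite("pics/crop.png",o)
E
```

```text
top blue z44 [ 5.54740e+02  1.14333e+02  1.02369e+02  2.77570e+01 -8.30000e-02] z8 [ 5.60357e+02  1.18002e+02  1.05175e+02  2.85180e+01 -8.30000e-02] tray z12 [ 5.65573e+02  1.19115e+02  1.45784e+02  6.25850e+01 -1.29000e-01]
 foot z18 [ 5.25851e+02 -1.59006e+02  1.32651e+02  8.38800e+01  2.89000e-01] arrow [ 5.62268e+02 -1.48110e+02  3.39780e+01  1.35940e+01  4.44000e-01] [ 562.92159377 -146.90140431   18.        ] [320.2962963  202.18518519]
 rangez at hone [[1320.88916015625, 1322.3526611328125, 1347.779052734375], [1322.510498046875, 1321.37744140625, 1360.3841552734375], [1321.3475341796875, 1317.540283203125, 1355.77734375]]
scene blue z44 [ 5.41650e+02  1.31959e+02  1.10242e+02  4.01770e+01 -1.01000e-01] z8 [ 5.63858e+02  1.12632e+02  1.15474e+02  4.20840e+01 -1.01000e-01] tray z12 [ 5.64275e+02  1.23928e+02  1.51470e+02  6.73320e+01 -1.33000e-01]
 foot z18 [ 5.25397e+02 -1.60592e+02  1.36305e+02  1.18432e+02  2.87000e-01] arrow [ 5.92636e+02 -2.05833e+02  2.88570e+01  7.79100e+00 -3.40000e-01] [ 592.50628897 -206.61860009   18.        ] [309.46666667 196.66666667]
 rangez at hone [[986.6373291015625, 974.5668334960938, 968.0798950195312], [996.8052978515625, 982.4351196289062, 967.2189331054688], [1000.3651123046875, 992.7965087890625, 980.6755981445312]]
```

View pics/crop.png

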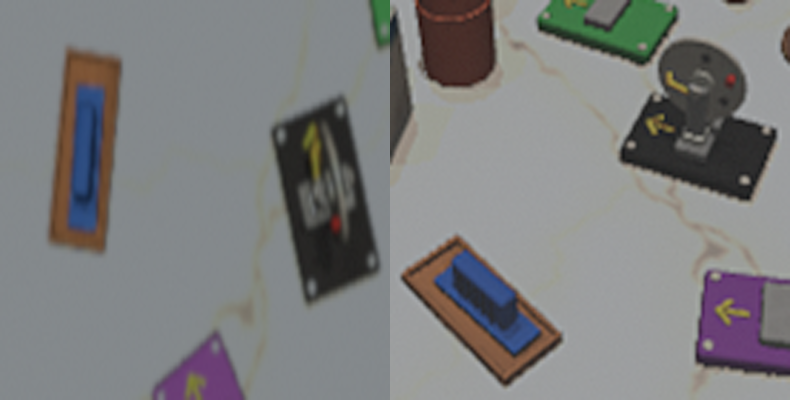

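The crop shows the blue-gripped hone in the brown tray, and the black stand (yaw about 0.29) carrying the round blade with the red pin. Next I move above the hone and refine with the wrist camera.

```bash
cat >> h.py <<'E'
def R(yaw):
    c,s=np.cos(yaw),np.sin(yaw); return np.array([[c,s,0],[s,-c,0],[0,0,-1.0]])
E
python3 - <<'E'
from h import *; from workcell import *
movep([480,-159,300],R(0.289)); wait(.3)
w2=camera("wrist"); cv2.imwrite("pics/w_stand.png",w2["image"])
movep([500,118,250],R(-0.09)); wait(.3)
c=camera("wrist"); cv2.imwrite("pics/w_hone.png",c["image"])
import pickle; pickle.dump((c,w2),open("c1.pkl","wb"))
s=read_state(); print(s["time"],s["eef_pos"],s["tool_rot"],c["cam_to_world"],s["qpos"])
cv2.imwrite("pics/w.png",np.hstack([cv2.resize(x["image"],(400,300)) for x in(c,w2)]))
E
```

```text
3.8083 [500.14511793 117.51189368 250.07524547] [[ 9.95888313e-01 -9.05894273e-02  1.54387320e-04]
 [-9.05894230e-02 -9.95888325e-01 -3.44784696e-05]
 [ 1.56875914e-04  2.03508467e-05 -9.99999987e-01]] [[-9.11625225e-02  9.57380303e-01  2.74066325e-01  5.70324302e+02]
 [-9.95835975e-01 -8.75520749e-02 -2.54036591e-02  1.11017911e+02]
 [-3.25887417e-04 -2.75240968e-01  9.61375215e-01  3.93602358e+02]
 [ 0.00000000e+00  0.00000000e+00  0.00000000e+00  1.00000000e+00]] [-0.04336778  0.34324252 -0.38594595  1.85336769  0.15389125  0.97389479
 -2.15726692]
```

View pics/w.png

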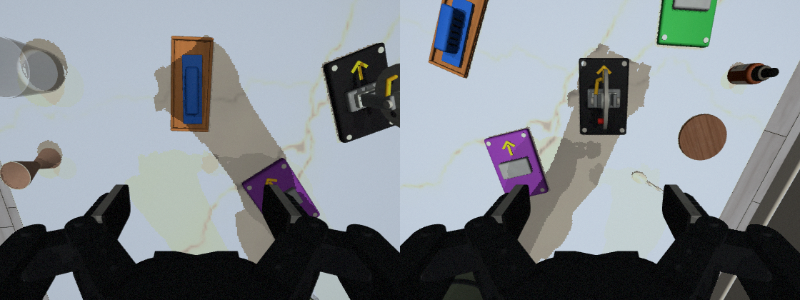

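Left: tray and hone at about (192,83) in the half-size picture. Right: black stand at (204,95), with the blade's thin edge above it. Measuring both.

```bash
python3 - <<'E'
from h import *; import pickle
c,w=pickle.load(open("c1.pkl","rb"))
def hsv(c): return cv2.split(cv2.cvtColor(c["image"],cv2.COLOR_BGR2HSV))
H,S,V=hsv(c)
blue=((H>100)&(H<130)&(S>120)).astype(np.uint8)
brown=cv2.morphologyEx((((H<22)&(S>90))|(blue>0)).astype(np.uint8),cv2.MORPH_CLOSE,np.ones((5,5)))
b=blob(c,blue,(268,120),75); t=blob(c,brown,(268,120),75)
print("plate z13",rect(cast(c,b,13)),"tray z12",rect(cast(c,t,12)))
# grip top from range
def pts(c,m):
    v,u=np.nonzero(m&(c["range_z"]>0)); r=c["range_z"][v,u]
    P=np.stack([(u-c["cx"])/c["fx"]*r,-(v-c["cy"])/c["fy"]*r,-r,np.ones(len(r))]); return (c["cam_to_world"]@P)[:3].T
P=pts(c,blue>0); P=P[(abs(P[:,0]-560)<90)&(abs(P[:,1]-118)<50)]
G=P[P[:,2]>38]; print("grip",np.median(G[:,2]),rect(G),"plate",np.median(P[P[:,2]<25][:,2]),rect(P[P[:,2]<25]))
H,S,V=hsv(w); k=cv2.morphologyEx((V<50).astype(np.uint8),cv2.MORPH_CLOSE,np.ones((9,9)))
cnt=blob(w,k,(285,134),60); print("foot z18",rect(cast(w,cnt,18)))
A=pts(w,np.ones_like(V,bool)); A=A[(np.hypot(A[:,0]-526,A[:,1]+159)<70)&(A[:,2]>105)&(A[:,2]<175)]
print("blade pts",len(A),np.percentile(A[:,2],[50,95,99,100]),rect(A),np.linalg.norm(A[:,:2].ptp(0) if hasattr(A,'ptp') else np.ptp(A[:,:2],0)))
T=A[A[:,2]>np.percentile(A[:,2],95)-4]; print("top",T.mean(0),rect(T))
E
```

```text
plate z13 [ 5.61124e+02  1.18672e+02  1.08173e+02  3.11840e+01 -8.50000e-02] tray z12 [ 5.67491e+02  1.20280e+02  1.49415e+02  6.55400e+01 -1.30000e-01]
grip 329.0253559295977 [ 5.43239e+02  1.14203e+02  1.04199e+02  1.02144e+02 -9.60000e-02] plate 13.89985782345417 [ 5.61079e+02  1.18638e+02  1.08215e+02  3.11950e+01 -8.50000e-02]
foot z18 [ 5.27693e+02 -1.59174e+02  1.38513e+02  8.86550e+01  2.86000e-01]
blade pts 558 [129.57138489 136.65530099 137.31470862 138.31455963] [ 5.28195e+02 -1.54936e+02  8.43730e+01  1.33650e+01  2.86000e-01] 85.84692857138806
top [ 529.22067129 -158.91885584  135.3114372 ] [ 5.29172e+02 -1.58888e+02  3.81830e+01  5.00700e+00  3.00000e-01]
```

```bash
python3 - <<'E'
from h import *; from workcell import *
p=np.array([561.1,118.7])
movep([*p,90],R(-0.085)); 
print(movel([*p,18],max_speed=80,guard=8), read_state()["eef_pos"])
clamp(); s=read_state(); print(s["finger_gap"],s["gripper_force"],s["eef_pos"],s["ft_force"])
movel([*p,70],max_speed=80); wait(.4); s=read_state(); print(s["time"],s["finger_gap"],s["eef_pos"],s["ft_force"])
movel([*p,230],max_speed=200)
movep([527.7,-159.2,240],R(0.286)); wait(.5)
s=read_state(); print(s["time"],s["finger_gap"],s["eef_pos"],s["ft_force"],s["torque"])
c=camera("wrist"); t=camera("scene"); cv2.imwrite("pics/held.png",np.hstack([cv2.resize(c["image"],(400,300)),cv2.resize(t["image"][100:250,230:430],(400,300))]))
E
```

```text
False [561.38931565 118.7767531   18.40242964]
18.91582227717995 59.385579228401184 [561.21843617 118.76151987  18.2431116 ] [-1.28680484 -0.39251096  5.72030657]
7.4 19.149855105750984 [561.03857286 118.7151023   69.81417505] [ 0.72588326 -0.3026252  -1.34929872]
9.9333 18.832745364049735 [ 527.75662116 -159.05627794  240.00571939] [-0.14984819 -0.17052003 -1.32444678] [0.04196921 0.04390592 0.03428008]
```

View pics/held.png

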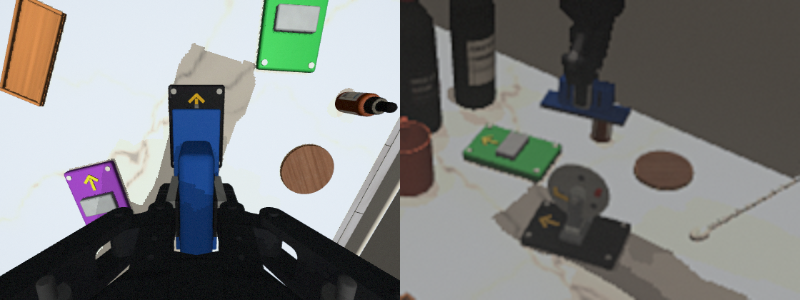

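Hone held level under the gripper (right picture, (585,105)), above the blade. First stroke with feeling and force feedback.

```bash
cat >> h.py <<'E'
from workcell import *
O=np.array([527.7,-159.2]); F=np.array([np.cos(.286),np.sin(.286)])
def at(X,z): return [*(O+X*F),z]
def fz(n=4):
    v=[]
    for _ in range(n): v.append(read_state()["ft_force"][2]); wait(.01)
    return float(np.mean(v))
def stroke(x0,x1,z_hi,z0=None,target=9.5,step=5,speed=30):
    "feel for the blade at x0, then push to x1 holding the force, then lift"
    movel(at(x0,z_hi),max_speed=150); wait(.3); f0=fz(8)
    hit=movel(at(x0,140),max_speed=8,guard=3); z=read_state()["eef_pos"][2]; f=fz()-f0
    print("hit",hit,round(z,2),"F",round(f,1),"t",read_state()["time"])
    if not hit: movel(at(x0,175)); return None
    log=[]; X=x0
    while X<x1:
        X=min(X+step,x1); z+=float(np.clip((target-f)/4*.6,-1,.8))*-1
        g=movel(at(X,z),max_speed=speed,guard=7); f=fz()-f0
        s=read_state(); log.append((round(X),round(z,1),round(s["eef_pos"][2],1),round(f,1),round(float(s["ft_force"][:2]@F),1)))
        if f>15 or g: print("guard",g,f); z+=1
    print(log); p=s["eef_pos"]
    movel([p[0],p[1],z_hi],max_speed=60); print("t",read_state()["time"])
    return z
E
python3 - <<'E'
from h import *
stroke(-40,25,172)
wait(.2); s=read_state(); print(s["ft_force"],s["torque"],s["finger_gap"])
movel(at(-40,172),max_speed=200); 
c=camera("scene"); cv2.imwrite("pics/s1.png",cv2.resize(c["image"][130:240,250:400],(600,440),interpolation=2))
E
```

```text
hit True 148.18 F 4.9 t 13.7333
[(-35, np.float64(147.5), np.float64(147.6), 7.1, -0.6), (-30, np.float64(147.1), np.float64(147.3), 7.3, -1.2), (-25, np.float64(146.8), np.float64(147.0), 8.3, -1.8), (-20, np.float64(146.6), np.float64(146.8), 8.8, -1.8), (-15, np.float64(146.5), np.float64(146.7), 9.2, -2.0), (-10, np.float64(146.5), np.float64(146.7), 8.0, -1.7), (-5, np.float64(146.3), np.float64(146.5), 9.2, -1.5), (0, np.float64(146.2), np.float64(146.4), 8.9, -1.9), (5, np.float64(146.1), np.float64(146.3), 9.0, -1.4), (10, np.float64(146.0), np.float64(146.2), 8.8, -1.4), (15, np.float64(145.9), np.float64(146.1), 8.8, -1.8), (20, np.float64(145.8), np.float64(146.0), 8.5, -1.9), (25, np.float64(145.7), np.float64(145.8), 9.0, -1.4)]
t 18.8917
[-1.06720228  0.66956914 -1.93456584] [-0.03609967  0.00200485  0.00886767] 19.156940952353324
```

View pics/s1.png

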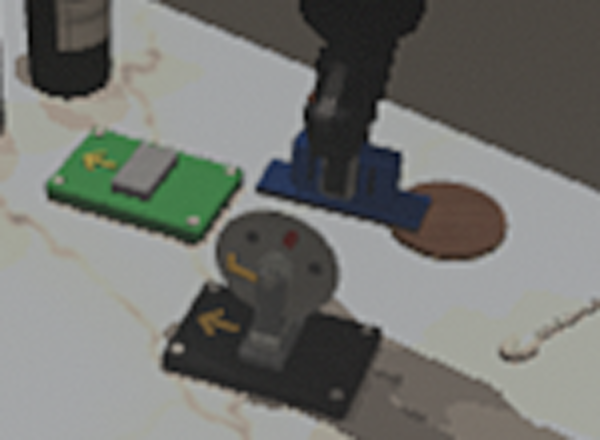

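The pin has moved from the right side to near the top (290,238), roughly 1 rad of turn; the stop is at (240,265). Two more strokes.

```bash
python3 - <<'E'
from h import *
for i in range(2):
    stroke(-42,28,166,target=10)
    c=camera("scene"); movel(at(-42,166),max_speed=200); d=camera("scene")
    im=[x["image"][165:235,280:370] for x in(c,d)]
    cv2.imwrite(f"pics/r{i}.png",cv2.resize(np.hstack(im),None,fx=4,fy=4,interpolation=2))
    H,S,V=cv2.split(cv2.cvtColor(im[1],cv2.COLOR_BGR2HSV)); m=((H<8)|(H>172))&(S>130)&(V>70); print("red",np.argwhere(m).mean(0),m.sum())
s=read_state(); print(s["time"],s["finger_gap"],s["torque"])
cv2.imwrite("pics/r.png",np.vstack([cv2.imread(f"pics/r{i}.png") for i in(0,1)]))
E
```

```text
hit True 147.03 F 4.9 t 22.3833
[(-37, np.float64(146.3), np.float64(146.4), 6.9, -1.5), (-32, np.float64(145.8), np.float64(146.0), 8.3, -1.7), (-27, np.float64(145.5), np.float64(145.8), 9.0, -2.4), (-22, np.float64(145.4), np.float64(145.6), 9.0, -2.4), (-17, np.float64(145.3), np.float64(145.5), 9.4, -1.8), (-12, np.float64(145.2), np.float64(145.4), 9.2, -1.9), (-7, np.float64(145.0), np.float64(145.3), 9.1, -2.5), (-2, np.float64(144.9), np.float64(145.2), 9.7, -1.8), (3, np.float64(144.9), np.float64(145.1), 9.8, -2.7), (8, np.float64(144.8), np.float64(145.0), 9.0, -1.9), (13, np.float64(144.7), np.float64(144.9), 10.0, -1.4), (18, np.float64(144.7), np.float64(144.9), 9.6, -1.9), (23, np.float64(144.6), np.float64(144.8), 9.1, -1.4), (28, np.float64(144.5), np.float64(144.7), 9.5, -2.4)]
t 27.8083
red [22.8 32.4] 5
hit True 146.15 F 4.9 t 31.2417
[(-37, np.float64(145.4), np.float64(145.5), 7.5, -1.4), (-32, np.float64(145.0), np.float64(145.2), 8.6, -1.9), (-27, np.float64(144.8), np.float64(145.0), 9.3, -1.8), (-22, np.float64(144.7), np.float64(144.9), 9.9, -3.1), (-17, np.float64(144.7), np.float64(144.9), 9.4, -2.0), (-12, np.float64(144.6), np.float64(144.8), 10.0, -1.1), (-7, np.float64(144.6), np.float64(144.8), 10.1, -1.7), (-2, np.float64(144.6), np.float64(144.8), 9.6, -2.0), (3, np.float64(144.5), np.float64(144.8), 10.0, -1.8), (8, np.float64(144.5), np.float64(144.7), 10.0, -2.6), (13, np.float64(144.5), np.float64(144.8), 10.2, -2.3), (18, np.float64(144.6), np.float64(144.8), 9.6, -2.2), (23, np.float64(144.5), np.float64(144.7), 9.9, -2.0), (28, np.float64(144.5), np.float64(144.6), 10.0, -1.9)]
t 36.6667
red [26.5 28. ] 4
37.2667 19.44996915885958 [-0.0202783  -0.03677268 -0.01260673]
```

View pics/r.png

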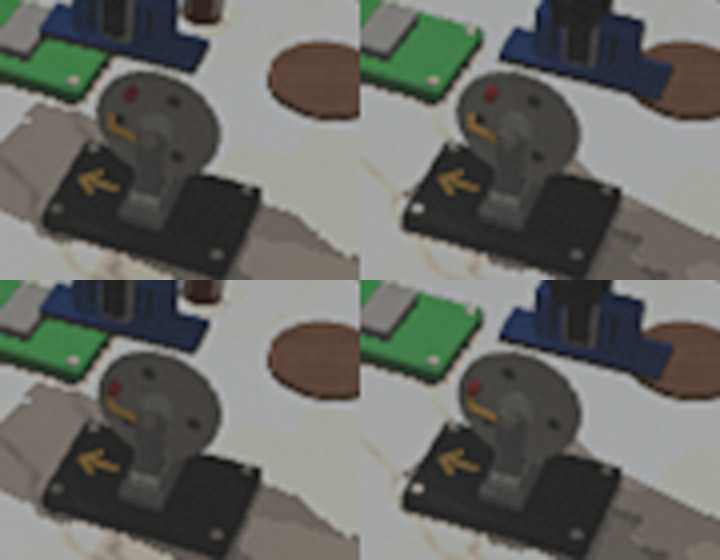

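After stroke 3 the pin (113,108 in its panel) sits at the tip of the stop. One more stroke as a check: if the pin does not move, the blade is at its stop.

```bash
python3 - <<'E'
from h import *
def red(c):
    r=c["image"].astype(float)[165:235,280:330]; w=np.clip(r[...,2]-1.6*r[...,1]-8,0,None); w[r[...,0]>r[...,2]*.8]=0
    v,u=np.indices(w.shape); return np.round([(w*u).sum()/w.sum(),(w*v).sum()/w.sum(),w.sum()],2)
a=camera("scene"); stroke(-30,28,160,target=10.5); movel(at(20,230),max_speed=200); b=camera("scene"); print(red(a),red(b))
cv2.imwrite("pics/e.png",cv2.resize(np.hstack([x["image"][165:235,280:340] for x in(a,b)]),None,fx=6,fy=6,interpolation=2))
s=read_state(); print(s["time"],s["eef_pos"],s["qpos"])
E
```

```text
hit True 146.16 F 5.1 t 39.5583
[(-25, np.float64(145.4), np.float64(145.5), 7.9, -1.6), (-20, np.float64(145.0), np.float64(145.1), 9.2, -2.2), (-15, np.float64(144.8), np.float64(145.0), 9.1, -1.6), (-10, np.float64(144.6), np.float64(144.8), 10.4, -2.0), (-5, np.float64(144.6), np.float64(144.8), 9.8, -2.2), (0, np.float64(144.4), np.float64(144.7), 10.6, -2.8), (5, np.float64(144.5), np.float64(144.7), 10.2, -3.1), (10, np.float64(144.4), np.float64(144.7), 9.9, -2.9), (15, np.float64(144.3), np.float64(144.5), 10.2, -3.2), (20, np.float64(144.3), np.float64(144.5), 10.1, -2.7), (25, np.float64(144.2), np.float64(144.4), 10.7, -2.9), (28, np.float64(144.3), np.float64(144.4), 10.3, -3.3)]
t 44.1167
[28.1  26.26 81.6 ] [28.   26.41 38.4 ]
44.6667 [ 546.52060432 -153.5212264   229.35709494] [ 0.45836642  0.45835935 -0.39770773  1.73706121  0.20498491  0.99287327
 -1.30094662]
```

View pics/e.png

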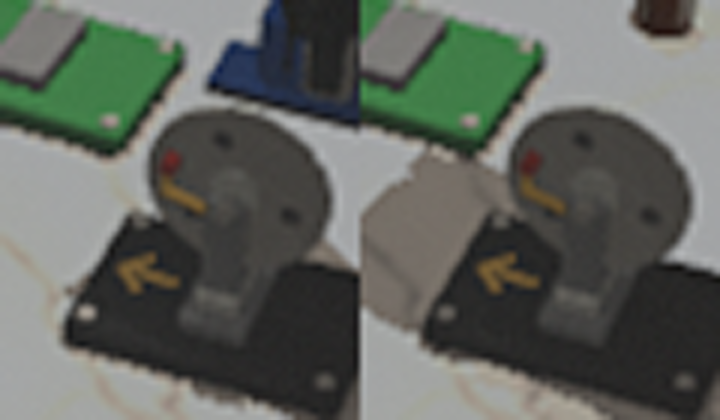

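The pin is unmoved by the fourth stroke and rests on the yellow stop. Now the hone goes back in its tray.

```bash
python3 - <<'E'
from h import *
p=[567.5,120.3]
movep([*p,230],R(-.13)); movel([*p,45],max_speed=150); wait(.2)
print(movel([*p,17.5],max_speed=25,guard=5),read_state()["eef_pos"])
open_gripper(); movel([*p,130],max_speed=120); movel([505,128,250],max_speed=200); wait(.3)
c=camera("wrist"); t=camera("scene"); H,S,V=cv2.split(cv2.cvtColor(c["image"],cv2.COLOR_BGR2HSV))
blue=((H>100)&(H<130)&(S>120)).astype(np.uint8); b=blob(c,blue,(268,120),75); print(rect(cast(c,b,13)))
cv2.imwrite("pics/f.png",np.hstack([cv2.resize(c["image"],(400,300)),cv2.resize(t["image"][160:310,200:400],(400,300))]))
print(read_state()["time"])
E
```

```text
True [567.33903225 120.25913339  18.21532724]
[ 5.67152e+02  1.20386e+02  1.08385e+02  3.15340e+01 -1.30000e-01]
51.2833
```

View pics/f.png

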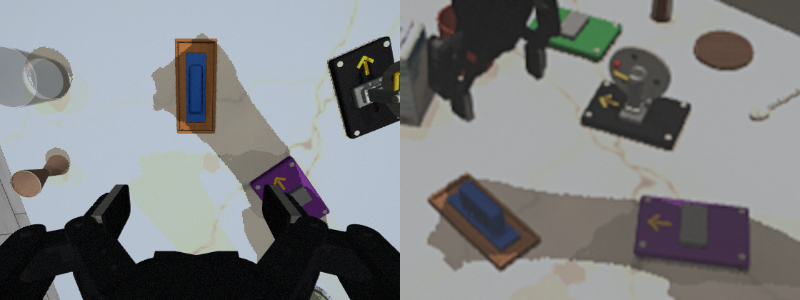

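The hone lies flat and centred in the tray (196,87), the pin is at the stop (617,65), and the bystanders are in place.

```bash
python3 -c "
from workcell import *
print(finish_job())"
```

```text
the job is handed in; nothing more can be done
None
```

I handed the job in at about 51 s: four forward strokes at about 10 N (the fourth only to confirm the stop) left the red pin on the yellow stop and the hone flat, centred in its tray within about 1 mm; the judge returned no verdict.

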